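# Serve the small roll with the tongs

## Robot

A 6-joint arm with a two-finger parallel gripper is mounted at the origin on the work surface. World frame = base frame: x ahead of the robot, y to its left, z up, the work surface at z = 0. Lengths are in m, angles in rad, forces in N, time in s.
With the tool pointing down it reaches from about 0.35 to 0.85 m from the base axis. Payload 8.1 kg.
Tool frame: the origin (TCP) lies at the very end of the fingers, on their centre line; the grasp point (between the pads) lies 19 mm behind it; z points along the fingers, x is the direction in which the jaws open and shut, and the axes are right-handed (so a half turn about z gives the same grasp; the last joint's range is limited). The gripper opens to 93 mm and grips with 3 to 60 N. Pads are 15 mm wide; open, the fingers measure 128 mm over their backs; the gripper's body (75 mm by 188 mm) begins 65 mm behind the grasp point.
Start: joints at [-0.085, 0.13, 1.488, -0, 1.523, -0.085], TCP at [0.6, 0, 0.219] pointing down, gripper open.
Joint ranges: [-2.96, 2.96], [-0.89, 2.26], [0.02, 2.5], [-1.34, 4.48], [0, 2.73], [-2.66, 2.66]. Speed limits (rad/s): [2.39, 2.39, 2.79, 3.14, 3.14, 3.14].

## Interface

Orientations are given as a rotation vector (axis times angle).
In Python, from plant import robot gives the robot as it stands. The module is installed in compiled form; this text tells all that it offers.
- The arm moves only by the tool jog_arm, never from a script. Its argument "commands" is one flat list of numbers, 5 for each row, row after row: the gripper's target within -1 to 1 (shut at 1, half-way at 0, fully open at -1), then the shift along the tool's x, y, z in m, then the turn about the tool's z in degrees. A call has 1 to 20 rows; each row shifts and turns the commanded pose from where the row before left it, along the tool's axes as they then stand; what a row does not reach is not made up. A row lasts 1/12 s, in which the tool goes at most 41.7 mm and 7.16 degrees, less where a joint would pass 70% of its speed; a pose out of reach is approached as far as the arm can. A call is refused whole if a number of a shift passes 0.0417 or a number of a turn 7.16, either way. A call with a gripper value outside its range is refused whole. The fingers move at their own pace and stop on an object; "grip_force" is the grip in N (left out, the last holds). Time passes only in rows, so rows that do not move let the fingers close. It gives the time, the measured TCP pose, the force and the opening at its end, in the units of the state.
- robot.read_state(): the state, without advancing time (a new reading comes with each control period).
- robot.read_camera(name): name is "scene" or "side" or "wrist"; returns a dict with "img" (400x640x3 uint8, blue, green, red), "vfov" (degrees; the focal length in pixels is half the picture's height over the tangent of half this angle, whatever the lens; pixels are square), "cx", "cy" (the principal point, pixels), "extrinsics" (4x4, takes a point from world to camera coordinates). Camera axes: x right, y down, z forward; pixel columns grow to the right and rows downward; lengths in m; the calibration is good to about 2 mm. A picture is of the moment at which its call begins. There is no depth.
- robot.close_job(): hands the job in, once; it reports no verdict.
Trained networks look in a picture, given as the dict that the camera call returned (one of the last four; its "shot" number tells which), for a name from the list of things; names that differ only in an ending like _2 or _b are one class to them, and where a whole thing is asked for, a point or a joint stands for the part that bears it (a point fixed in the world has none). Each returns a list of dicts, best first, with "score" (0 to 1); they miss things now and then, are a little off and sometimes report something else, mostly with a low value. They report only what shows in the picture. A call takes as long as a camera call. They do not tell look-alikes from the thing itself.
- robot.recognise(thing, picture): "box" ([centre column, centre row, width, height] as shares, 0 to 1, of the picture: columns of its width, rows of its height, round what is visible of it).
- robot.pinpoint(thing, picture): "position" ([row, column] as shares, 0 to 1, of the picture: columns of its width, rows of its height: a listed point, or the origin of a listed thing).
The state is a dict: "t": time; "q": joint angles; "dq": joint speeds; "joint_torque": joint torques, N m; "tool_pos": TCP position; "orientation": TCP orientation; "force": force on the tool from outside, world axes, zero at the start; "wrist_torque": the same for the moment, N m; "opening": finger opening in m.
Only numpy, scipy, OpenCV 4.12 (cv2) and the standard library are available. Lean on these libraries where they do the work, as an engineer would, in place of code of your own. Each camera call takes 0.05 s, during which the arm holds its last target.

## Task

Pick up the kitchen tongs, close them on the small round bread roll and lift it off the wooden board, touching the roll with the tongs only and leaving the other bread, the plate and the dishes where they are. Carry it over the white plate and finish while holding it there in the closed tongs, above the middle of the plate and a hand's breadth (about 10 cm) clear of it: do not put it down or let go, the program ends with the robot holding.

Things in the scene. Friction and masses are not known exactly. Their poses are not given: they have to be found in the camera images.
- tongs: Steel kitchen tongs, 240 mm long, 110 g, lying on their edges on the counter: the two arms lie side by side and swing horizontally; 30 mm high. Origin: on the centre line between the arms at the place to grip, at the underside; x points to the jaws, z up. Pivot at x = -105 mm, jaw tips at +112 mm. The frame stays on the centre line as the arms close. Open, there are 107 mm between the jaws.
- tongs_grip (a point): Point midway between the handles at the place to grip (tongs' x = 0), 15 mm above the underside; axes as the tongs. The handles are strips on edge in black rubber sleeves, 5 mm thick, 2 to 28 mm above the underside, from x = -40 to +32 mm, here 60 mm over the outside when open. Squeezed to 44 mm they are parallel, easily carried, with 76 mm between the jaws.
- tongs_jaw (a point): Point midway between the jaws, 88 mm ahead (x) of the grip point, at the same height: where the roll's middle should be as the tongs close on it. The jaw plates are 30 mm high (15 mm above and below this point) and reach from 20 mm behind it to 24 mm ahead.
- tongs_left: Left arm of the tongs (y positive) with its jaw; origin at the pivot. Springs push the arms open: about 6 N on each handle at the grip point at first, 9 N when closed on the roll, so squeeze firmly (20 N or more). Both arms swing by the same angle, 0.15 rad from open to closed on the roll (the handles are then 29 mm over the outside at the grip point), 0.26 rad to shut.
- tongs_right: Right arm of the tongs (y negative) with its jaw, the mirror image of the left; origin at the pivot.
- roll: The small round bread roll with a cross cut in its crust, 49 mm in diameter at 8 to 24 mm above its underside, 39 mm high, about 45 g, flat below, standing on the board. The smallest of the three pieces of bread. Origin: centre of its underside.
- roll_mid (a point): Middle of the roll, 16 mm above its underside, at its widest.
- board: Wooden board fixed on the counter, 170 mm (its x) by 300 mm (its y), 16 mm thick; three pieces of bread stand on it in a row along its y axis, about 100 mm apart, in any order. Origin: centre of its underside.
- bun: Bystander: the large round seeded bun, 68 mm in diameter, 43 mm high, on the board. Origin: centre of its underside.
- finger_roll: Bystander: the oblong finger roll, 98 mm (its x, roughly across the board) by 38 mm, 38 mm high, on the board. Origin: centre of its underside.
- plate: White ceramic plate, 170 mm in diameter, 20 mm high, loose on the counter. It may lie on either side of the board, the tongs on the other. Origin: centre of its underside.
- ramekin: Bystander: small white ramekin, 72 mm in diameter, 38 mm high, on the counter at the right, farther out. Origin: centre of its underside.
- mug: Bystander: blue mug, 80 mm in diameter, 92 mm high, on the counter at the right (y negative). Origin: centre of its underside.
- jar: Bystander: closed amber jar with a steel cap, 68 mm in diameter, 100 mm high, on the counter at the left. Origin: centre of its underside.
- shaker: Bystander: glass shaker with a steel top, 48 mm in diameter, 82 mm high, on the counter at the left, farther out. Origin: centre of its underside.
Mind the look-alikes: they are no part of the job. There is more than one size of the plate; the job needs the smallest.

How it is judged:
On the way, in this order (a step that is already met when the one before it is completed fails the run):
1. the tongs have been picked up by the gripper (height (world z) of tongs above 0.012 m and contact force between the fingers and tongs above 1 N), for 0.2 s.
2. the roll hangs clear of the board, held between the two arms of the tongs (height (world z) of roll above 0.035 m and contact force between each of tongs_left, tongs_right and roll above 0.3 N and contact force between board and roll below 0.05 N), for 0.2 s.
At the end, for the whole second after the job is handed in: The roll is held still (under 3 cm/s) between both arms of the tongs, the tongs in the gripper's fingers, its middle within 45 mm of the plate's centre seen from above and its underside 80 to 220 mm above the counter, touched by neither the fingers nor the plate, for the whole last second (horizontal distance between roll_mid and plate below 0.045 m and height (world z) of roll between 0.08 and 0.22 m and height (world z) of tongs above 0.05 m and contact force between each of tongs_left, tongs_right and roll above 0.3 N and contact force between the fingers and tongs above 1 N and contact force between each of the fingers, plate and roll below 0.05 N and contact force between plate and tongs below 0.05 N and linear speed of roll below 0.03 m/s and angle between plate's own z axis and vertical below 0.1 rad); the arm keeps its last pose, push and grip.
It fails at once if the robot touches the roll with anything but the tongs (contact force between any of the fingers, the arm and roll above 0.5 N).
It fails at once if the other bread is shifted by more than 25 mm (distance of any of bun, finger_roll from where it was at the start of the episode above 0.025 m).
It fails at once if the plate or a dish is shifted by more than 25 mm (distance of any of plate, ramekin, mug, jar, shaker from where it was at the start of the episode above 0.025 m).
It also fails if it takes over 42 s, if anything falls off the work surface, if the arm or the gripper's body presses on something with over 40 N, if the wrist force passes 120 N, or if a joint passes its speed limit or range.

## Working session

There is one attempt and no reset: what is moved stays moved. The work goes in short steps, Python scripts to look and compute and a tool call to move; the robot and the scene stay as the last step left them, time stands still between calls to the robot, and variables do not carry over. Pictures are saved under pics/ and viewed, and the job is handed in when it is done.

Besides the shell and the picture viewer there is one more tool, called after "Call:" as a command line: name --argument value ..., lists and objects as JSON in quotes. jog_arm: Moves the arm, as the interface text tells. Its arguments: {"type":"object","properties":{"commands":{"type":"array"},"grip_force":{"type":"number"}},"required":["commands"]}

```bash
mkdir -p pics
python3 - <<'E'
from plant import robot
import cv2
print(robot.read_state())
for n in ["scene","side","wrist"]:
    p=robot.read_camera(n); cv2.imwrite(f"pics/{n}0.png",p["img"]); print(n,p["vfov"],p["cx"],p["cy"],p["extrinsics"].round(4).tolist() if hasattr(p["extrinsics"],'round') else p["extrinsics"], [k for k in p])
E
```

```text
{'t': 0.0, 'q': array([-8.54139013e-02,  1.31133834e-01,  1.48927267e+00, -9.65312777e-06,
        1.52302069e+00, -8.53976990e-02]), 'dq': array([-0.00018658, -0.00070621,  0.00093137, -0.00130355,  0.00053879,
        0.00235139]), 'joint_torque': array([-1.61290725e-03, -5.59853125e+01, -4.91755986e+01,  7.67333270e-02,
        3.59135563e-02, -2.97389461e-04]), 'tool_pos': array([5.99425152e-01, 5.95685308e-05, 2.17607418e-01]), 'orientation': array([-3.14144446e+00,  2.47113574e-05,  2.87235569e-03]), 'force': array([-0.663236  ,  0.86074339,  0.83064391]), 'wrist_torque': array([-0.00913513,  0.00074448,  0.03559749]), 'opening': 0.09304096077704037}
scene 54.45239197159762 323.31714247611166 203.39457582735065 [[0.6759, 0.737, -0.01, -0.3222], [0.5647, -0.5265, -0.6356, -0.2139], [-0.4737, 0.4239, -0.772, 1.5126], [0.0, 0.0, 0.0, 1.0]] ['img', 'vfov', 'cx', 'cy', 'extrinsics', 'shot']
side 47.58953413307757 323.5928462964176 206.10895838145714 [[-0.8266, -0.5627, 0.0091, 0.3975], [-0.4194, 0.6051, -0.6767, 0.2347], [0.3752, -0.5632, -0.7362, 1.3883], [0.0, 0.0, 0.0, 1.0]] ['img', 'vfov', 'cx', 'cy', 'extrinsics', 'shot']
wrist 58.003904043207136 312.6961808217498 209.49982068604794 [[1.0, -0.0003, -0.0014, -0.5998], [0.0001, -0.9691, 0.2467, -0.0291], [-0.0014, -0.2467, -0.9691, 0.3894], [0.0, 0.0, 0.0, 1.0]] ['img', 'vfov', 'cx', 'cy', 'extrinsics', 'shot']
```

View pics/scene0.png

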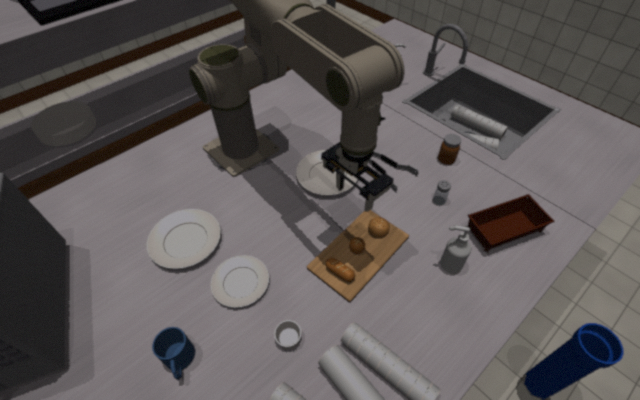

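View pics/side0.png

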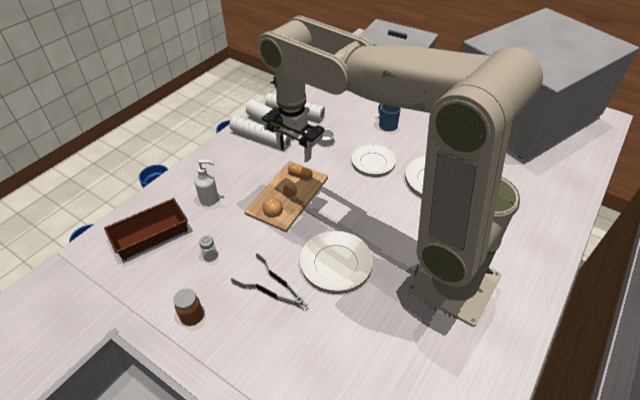

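View pics/wrist0.png

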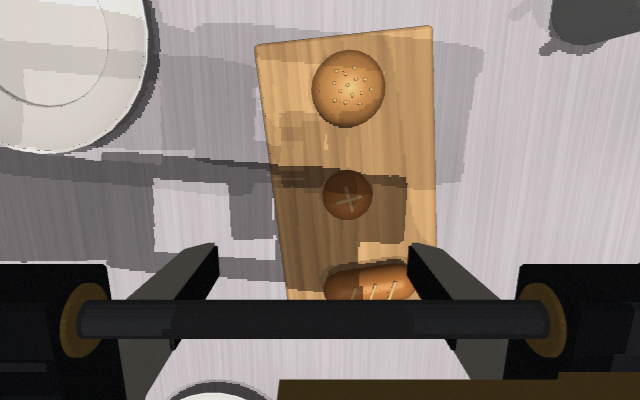

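```bash
cat > h.py <<'E'
from plant import robot
import cv2, numpy as np
def f(p): return 200/np.tan(np.radians(p["vfov"]/2))
def ray(p,u,v,z):
    E=np.array(p["extrinsics"]);R=E[:3,:3];t=E[:3,3];F=f(p)
    c=-R.T@t; d=R.T@np.array([(u-p["cx"])/F,(v-p["cy"])/F,1]); 
    return c+d*(z-c[2])/d[2]
def proj(p,X):
    E=np.array(p["extrinsics"]);c=E[:3,:3]@np.array(X)+E[:3,3];F=f(p)
    return p["cx"]+F*c[0]/c[2],p["cy"]+F*c[1]/c[2]
H=dict(tongs=0,tongs_grip=.015,tongs_jaw=.015,tongs_left=0.015,tongs_right=0.015,roll=.016,roll_mid=.032,board=0,bun=.016,finger_roll=.016,plate=0,ramekin=0,mug=0,jar=0,shaker=0)
def pins(cam,names,p=None):
    p=p or robot.read_camera(cam)
    for n in names:
        for r in robot.pinpoint(n,p)[:4]:
            v,u=r["position"][0]*400,r["position"][1]*640
            print(cam,n,round(r["score"],2),(round(u,1),round(v,1)),ray(p,u,v,H[n]).round(4))
    return p
E
python3 - <<'E'
from h import *
pins("side",list(H)); 
p=pins("scene",["board","bun","roll","roll_mid","finger_roll","plate","ramekin","mug","jar","shaker"])
w=pins("wrist",["roll","roll_mid","bun","finger_roll","board"])
s=robot.read_camera("side")
i=s["img"][235:325,215:325]; cv2.imwrite("pics/tc.png",cv2.resize(i,None,fx=6,fy=6,interpolation=cv2.INTER_CUBIC))
i=p["img"][200:320,130:290]; cv2.imwrite("pics/plates.png",cv2.resize(i,None,fx=4,fy=4,interpolation=cv2.INTER_CUBIC))
for c,n in((s,"side"),(p,"scene")):
  for r in robot.recognise("plate",c)[:4]:
    b=np.array(r["box"])*[640,400,640,400]; l=ray(c,b[0]-b[2]/2,b[1],.02);rr=ray(c,b[0]+b[2]/2,b[1],.02)
    print(n,r["score"],b.round(),np.linalg.norm(l-rr))
E
```

```text
side tongs 0.87 (269.6, 285.9) [0.4558 0.3275 0.    ]
side tongs_grip 0.7 (271.1, 286.4) [0.444  0.3333 0.015 ]
side tongs_grip 0.56 (271.5, 282.7) [0.4512 0.3224 0.015 ]
side tongs_jaw 0.78 (248.9, 271.9) [0.5326 0.3312 0.015 ]
side tongs_left 0.87 (298.5, 304.8) [0.3396 0.337  0.015 ]
side tongs_right 0.46 (301.4, 308.0) [0.3266 0.3407 0.015 ]
side tongs_right 0.27 (297.6, 174.9) [ 0.6663 -0.1007  0.015 ]
side roll 0.48 (292.4, 192.3) [ 0.6272 -0.0168  0.016 ]
side roll_mid 0.55 (290.2, 189.3) [ 0.6328 -0.012   0.032 ]
side board 0.64 (286.9, 194.3) [ 0.6474 -0.0095  0.    ]
side bun 0.82 (272.7, 208.9) [0.6351 0.0859 0.016 ]
side finger_roll 0.49 (297.8, 177.1) [ 0.6582 -0.091   0.016 ]
side plate 0.83 (336.2, 265.1) [0.3314 0.149  0.    ]
side plate 0.8 (434.9, 181.6) [ 0.2354 -0.3755  0.    ]
side plate 0.59 (371.0, 164.9) [ 0.4772 -0.3194  0.    ]
side ramekin 0.63 (301.7, 303.8) [0.3394 0.3222 0.    ]
side ramekin 0.59 (324.7, 141.3) [ 0.7035 -0.3349  0.    ]
side mug 0.86 (385.8, 125.6) [ 0.5501 -0.5684  0.    ]
side jar 0.7 (196.4, 315.2) [0.567  0.5241 0.    ]
side shaker 0
[... 1043 characters left out ...]
0.68 (347.0, 193.6) [ 0.6349 -0.0058  0.032 ]
wrist roll_mid 0.55 (366.0, 278.1) [ 0.6572 -0.0972  0.032 ]
wrist bun 0.89 (345.1, 89.1) [0.6322 0.0946 0.016 ]
wrist finger_roll 0.84 (364.4, 277.5) [ 0.658  -0.1039  0.016 ]
wrist board 0.68 (351.0, 191.7) [ 0.6423 -0.0103  0.    ]
side 0.71 [334. 260.  76.  58.] 0.23706147334358096
side 0.64 [415. 176.  16.  38.] 0.05819876923867313
side 0.62 [373. 161.  42.  26.] 0.16169215816441357
side 0.38 [209. 249.  20.  31.] 0.06427059245970795
scene 0.89 [239. 280.  57.  54.] 0.16631209139763606
scene 0.73 [358. 245.  20.  19.] 0.06020016395444666
scene 0.66 [325. 173.  59.  47.] 0.21150285795481755
scene 0.58 [182. 241.  74.  60.] 0.23326610795848435
```

View pics/tc.png

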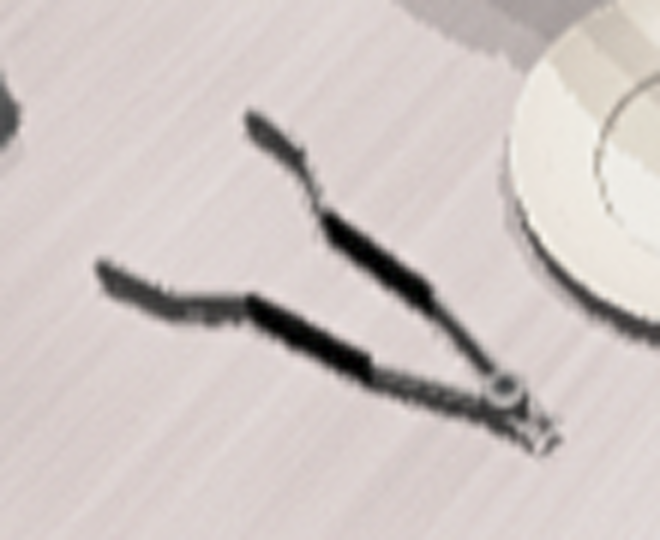

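View pics/plates.png

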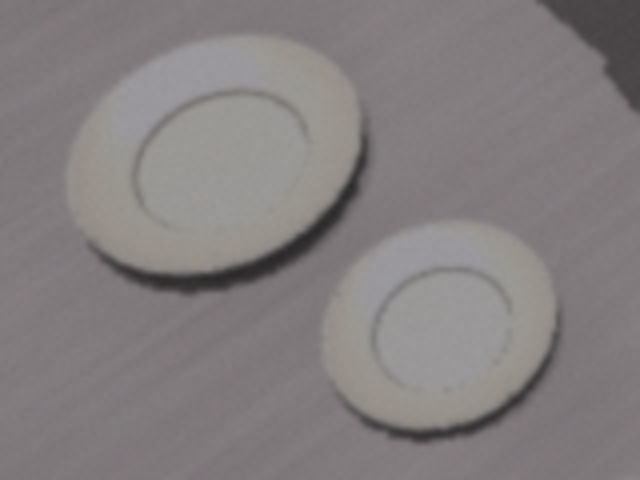

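The three plates in the scene view measure about 0.21 m at (325,175), 0.23 m at (184,241) and 0.166 m at (240,281). The last one is the smallest and lies on the opposite side of the board from the tongs, so it's the target. The enlarged crop confirms it is smaller. The roll is the middle bread, the one with the cross cut, at wrist (347,194). The tongs point roughly +x at about (0.45, 0.33).

Call:
jog_arm --commands '[-1, -0.015, -0.033, 0, 0, -1, -0.015, -0.033, 0, 0, -1, -0.015, -0.033, 0, 0, -1, -0.015, -0.033, 0, 0, -1, -0.015, -0.033, 0, 0, -1, -0.015, -0.033, 0, 0, -1, -0.015, -0.033, 0, 0, -1, -0.015, -0.033, 0, 0, -1, -0.015, -0.033, 0, 0, -1, -0.015, -0.033, 0, 0]' --grip_force 25

```text
t: 2.78
tool_pos: [0.449, 0.3315, 0.2189]
orientation: [-3.141, 0.0, -0.001]
force: [1.4, -0.6, -0.1]
opening: 0.0929
```

Call:
jog_arm --commands '[-1, 0, 0, 0, 7, -1, 0, 0, 0, 7, -1, 0, 0, 0, 7, -1, 0, 0, 0, 7, -1, 0, 0, 0, 7, -1, 0, 0, 0, 7, -1, 0, 0, 0, 7, -1, 0, 0, 0, 7, -1, 0, 0, 0, 7, -1, 0, 0, 0, 7, -1, 0, 0, 0, 7, -1, 0, 0, 0, 7, -1, 0, 0, 0, 6, -1, 0, 0, 0, 0, -1, 0, 0, 0, 0]'

```text
t: 4.03
tool_pos: [0.45, 0.33, 0.2187]
orientation: [-2.225, 2.218, -0.0]
force: [0.6, -0.0, -0.6]
opening: 0.0926
```

Run:
```python
from h import *
s=robot.read_state(); print(s["t"],s["q"].round(3),s["tool_pos"],s["orientation"],s["opening"])
w=pins("wrist",["tongs","tongs_grip","tongs_jaw","tongs_left","tongs_right"])
cv2.imwrite("pics/w1.png",w["img"])
w=pins("scene",["tongs","tongs_grip","tongs_jaw","tongs_left","tongs_right","roll","roll_mid"])
```

```text
4.0333 [0.541 0.017 1.607 0.    1.517 2.108] [0.45001253 0.33003708 0.21867373] [-2.22519914e+00  2.21757084e+00 -2.85007210e-05] 0.09256241405332628
wrist tongs_left 0.59 (314.3, 268.5) [0.3575 0.3276 0.015 ]
wrist tongs_right 0.75 (314.7, 271.2) [0.3543 0.3271 0.015 ]
scene tongs 0.55 (387.0, 166.5) [0.4545 0.341  0.    ]
scene tongs 0.53 (177.4, 352.2) [ 0.5352 -0.5715  0.    ]
scene tongs_grip 0.7 (387.0, 165.3) [0.4591 0.3332 0.015 ]
scene tongs_jaw 0.83 (401.3, 177.0) [0.5329 0.3261 0.015 ]
scene tongs_left 0.76 (363.7, 153.3) [0.3567 0.3171 0.015 ]
scene tongs_right 0.63 (366.3, 155.6) [0.3719 0.3151 0.015 ]
scene roll 0.71 (355.7, 248.0) [ 0.6329 -0.0076  0.016 ]
scene roll_mid 0.47 (359.8, 242.8) [0.6349 0.007  0.032 ]
```

View pics/w1.png

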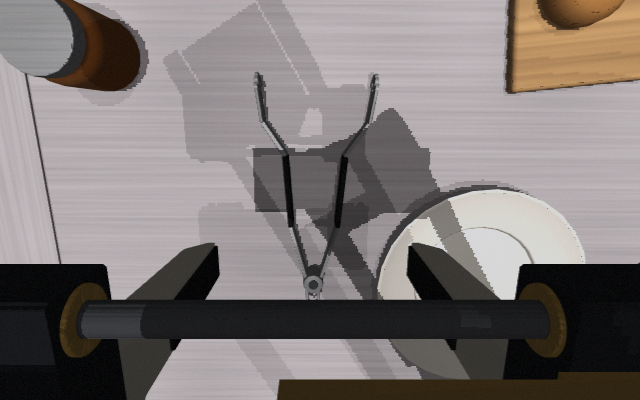

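The wrist view shows the tongs clearly: jaw tips at (258,75) and (376,75), sleeves between rows 155 and 226, pivot at (313,285).

Run:
```python
from h import *
w=robot.read_camera("wrist")
for n,u,v in [("tipL",258,75),("tipR",376,75),("sl1",287,155),("sl2",291.5,226),("sr1",345,155),("sr2",338,226),("piv",313,284)]:
    print(n,ray(w,u,v,.028).round(4))
a=ray(w,258,75,.028);b=ray(w,376,75,.028);pv=ray(w,313,284,.028)
m=(a+b)/2;d=m-pv;psi=np.arctan2(d[1],d[0]);print("yaw",np.degrees(psi),"len",np.hypot(*d[:2]),"gap",np.linalg.norm(a-b))
u=np.array([np.cos(psi),np.sin(psi)])
print("grip from tips",m[:2]-.112*u,"from pivot",pv[:2]+.105*u)
cv2.imwrite("pics/w2.png",cv2.resize(w["img"][60:310,230:400],None,fx=3,fy=3)[:600])
```

```text
tipL [0.5573 0.3806 0.028 ]
tipR [0.5573 0.2706 0.028 ]
sl1 [0.4832 0.3549 0.028 ]
sl2 [0.4104 0.3515 0.028 ]
sr1 [0.4832 0.2979 0.028 ]
sr2 [0.4104 0.3035 0.028 ]
piv [0.3452 0.3293 0.028 ]
yaw -1.0035088344096008 len 0.21208005433346727 gap 0.10993351365246988
grip from tips [0.44527951 0.32757562] from pivot [0.4501987  0.32748946]
```

Call:
jog_arm --commands '[-1, 0.003, 0, 0.02, 1, -1, 0, 0, 0.03, 0, -1, 0, 0, 0.03, 0, -1, 0, 0, 0.03, 0, -1, 0, 0, 0.03, 0, -1, 0, 0, 0.03, 0, -1, 0, 0, 0.02, 0, -1, 0, 0, 0.012, 0, -1, 0, 0, 0.007, 0, -1, 0, 0, 0.004, 0, -1, 0, 0, 0, 0, -1, 0, 0, 0, 0]'

```text
t: 5.78
tool_pos: [0.451, 0.3276, 0.007]
orientation: [-2.201, 2.239, -0.001]
force: [-0.2, -0.0, -1.0]
opening: 0.0932
```

Run:
```python
from h import *
s=robot.read_state(); print(s["t"],s["q"].round(3),s["tool_pos"],s["orientation"],s["opening"])
w=robot.read_camera("wrist"); cv2.imwrite("pics/w3.png",w["img"])
```

```text
5.7833 [ 0.536  0.222  1.794 -0.     1.124  2.124] [0.45101242 0.32763315 0.00699478] [-2.20059225e+00  2.23924652e+00 -7.89306272e-04] 0.0931875716642492
```

View pics/w3.png

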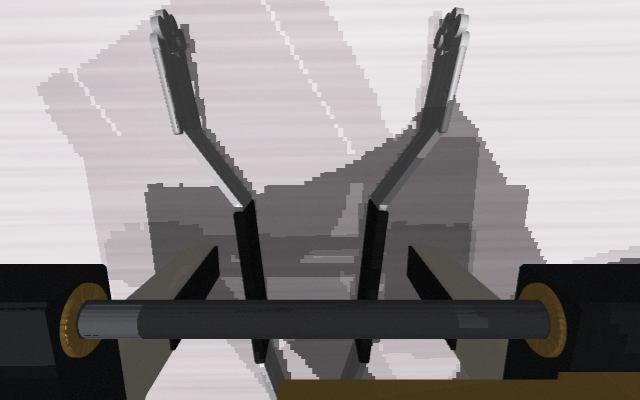

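The tongs sit centred between the fingers. I'll go 3 mm lower and squeeze to about 44 mm.

Call:
jog_arm --commands '[-0.2, 0, 0, 0.003, 0, -0.1, 0, 0, 0, 0, 0, 0, 0, 0, 0, 0.05, 0, 0, 0, 0, 0.05, 0, 0, 0, 0, 0.05, 0, 0, 0, 0, 0.05, 0, 0, 0, 0, 0.05, 0, 0, 0, 0, 0.05, 0, 0, 0, 0, 0.05, 0, 0, 0, 0]' --grip_force 30

```text
t: 6.67
tool_pos: [0.4502, 0.3272, 0.0028]
orientation: [-2.202, 2.24, -0.0]
force: [1.1, 0.8, 1.2]
opening: 0.045
```

Call:
jog_arm --commands '[0.08, 0, 0, 0, 0, 0.08, 0, 0, 0, 0, 0.08, 0, 0, -0.01, 0, 0.08, 0, 0, -0.015, 0, 0.08, 0, 0, -0.02, 0, 0.08, 0, 0, -0.02, 0, 0.08, 0, 0, -0.02, 0, 0.08, 0, 0, -0.02, 0, 0.08, 0, 0, -0.015, 0, 0.08, 0, 0, 0, 0, 0.08, 0, 0, 0, 0, 0.08, 0, 0, 0, 0]'

```text
t: 7.67
tool_pos: [0.4493, 0.3266, 0.1215]
orientation: [2.201, -2.24, -0.001]
force: [0.3, -0.8, -1.8]
opening: 0.0434
```

Run:
```python
from h import *
s=robot.read_state(); print(s["t"],s["q"].round(3),s["tool_pos"],s["orientation"],s["opening"],s["force"])
w=robot.read_camera("wrist"); cv2.imwrite("pics/w4.png",w["img"])
w=robot.read_camera("side"); cv2.imwrite("pics/s4.png",cv2.resize(w["img"][130:350,170:400],None,fx=2.7,fy=2.7))
for c in ("side","scene"):
  p=robot.read_camera(c)
  for n in ("tongs_jaw","tongs_grip"):
    for r in robot.pinpoint(n,p)[:1]:
      print(c,n,r["score"],ray(p,r["position"][1]*640,r["position"][0]*400,s["tool_pos"][2]+.012))
```

```text
7.6667 [ 0.536  0.079  1.723 -0.     1.341  2.125] [0.44929348 0.32657928 0.12153001] [ 2.20082236e+00 -2.23956505e+00 -5.68076501e-04] 0.04340051351886545 [ 0.31287365 -0.75170654 -1.83825516]
side tongs_grip 0.75 [0.55962589 0.09233284 0.13353001]
scene tongs_jaw 0.16 [ 0.74392696 -0.36071247  0.13353001]
scene tongs_grip 0.7 [0.4507933  0.32387266 0.13353001]
```

View pics/w4.png

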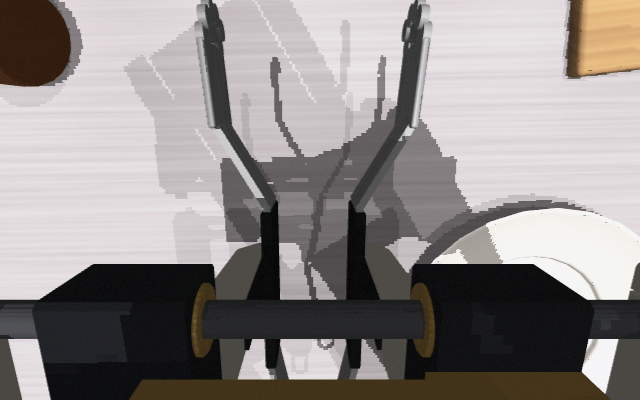

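View pics/s4.png

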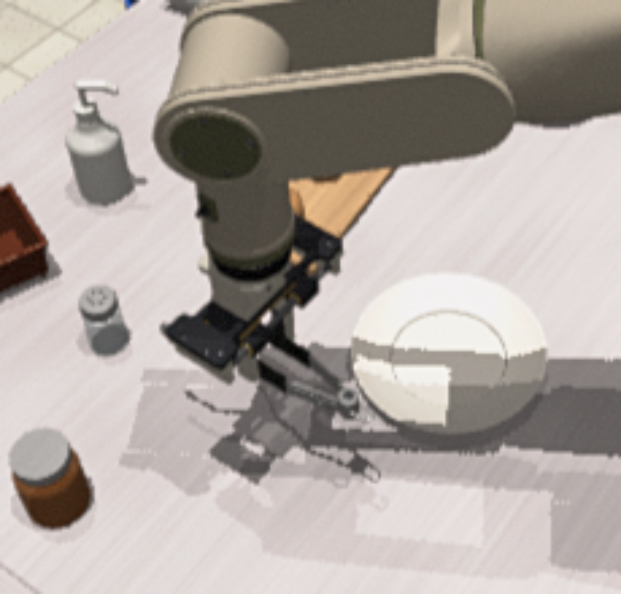

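The tongs are lifted and gripped straight. Next I move them above the roll, staying at this height.

Call:
jog_arm --commands '[0.08, 0.01, -0.004, 0, 0, 0.08, 0.02, -0.006, 0, 0, 0.08, 0.03, -0.01, 0, 0, 0.08, 0.03, -0.01, 0, 0, 0.08, 0.03, -0.01, 0, 0, 0.08, 0.03, -0.01, 0, 0, 0.08, 0.03, -0.01, 0, 0, 0.08, 0.03, -0.01, 0, 0, 0.08, 0.03, -0.01, 0, 0, 0.08, 0.03, -0.01, 0, 0, 0.08, 0.03, -0.007, 0, 0, 0.08, 0.02, -0.005, 0, 0, 0.08, 0.01, -0.002, 0, 0, 0.08, 0, 0, 0, 0, 0.08, 0, 0, 0, 0, 0.08, 0, 0, 0, 0]'

```text
t: 9.4
tool_pos: [0.5479, -0.0037, 0.1225]
orientation: [-2.203, 2.24, 0.001]
force: [-0.4, -0.1, -1.6]
opening: 0.043
```

Run:
```python
from h import *
s=robot.read_state(); print(s["t"],s["q"].round(3),s["tool_pos"],s["orientation"],s["opening"],s["force"])
w=pins("wrist",["roll_mid","roll"]); cv2.imwrite("pics/w5.png",w["img"])
print(proj(w,[.635,-.006,.032]))
o=s["tool_pos"]; R=cv2.Rodrigues(s["orientation"])[0]
print("jaw proj",proj(w,o-R[:,1]*.088+R[:,2]*-.012), "jaw xyz",o-R[:,1]*.088-R[:,2]*.012)
p=robot.read_camera("side"); cv2.imwrite("pics/s5.png",cv2.resize(p["img"][100:300,200:400],None,fx=3,fy=3))
```

```text
9.4 [-1.010e-01  5.700e-02  1.745e+00  1.000e-03  1.340e+00  1.487e+00] [ 0.54789405 -0.00372729  0.12251216] [-2.20250805e+00  2.24001554e+00  1.04615004e-03] 0.042989083441569424 [-0.40311509 -0.09815311 -1.57823291]
wrist roll_mid 0.98 (312.7, 93.7) [ 0.6323 -0.0055  0.032 ]
wrist roll 0.92 (312.4, 92.8) [ 0.6339 -0.0053  0.016 ]
(np.float64(313.41473000737517), np.float64(89.53276136394365))
jaw proj (np.float64(311.828523966449), np.float64(67.95346355645648)) jaw xyz [ 0.63588589 -0.00522001  0.13447912]
```

View pics/w5.png

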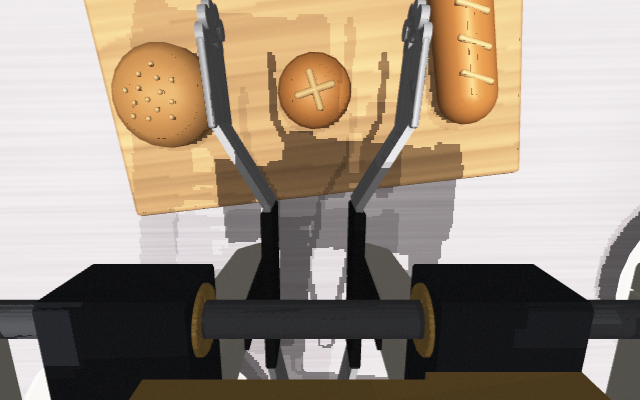

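View pics/s5.png

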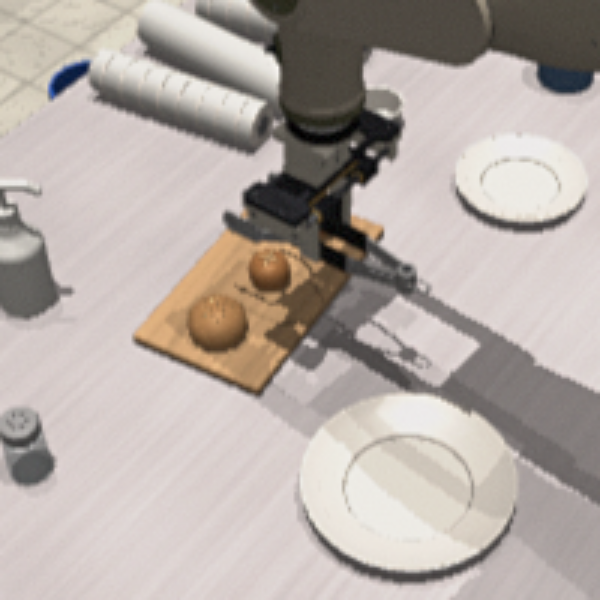

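Roll centre is at (314,90) and both jaws straddle it evenly. The gaps to the bun (edge column about 215) and finger roll (about 430) are enough. Descending.

Call:
jog_arm --commands '[0.08, 0.001, 0.001, 0.01, 0, 0.08, 0, 0, 0.015, 0, 0.08, 0, 0, 0.02, 0, 0.08, 0, 0, 0.015, 0, 0.08, 0, 0, 0.01, 0, 0.08, 0, 0, 0.008, 0, 0.08, 0, 0, 0.006, 0, 0.08, 0, 0, 0.005, 0, 0.08, 0, 0, 0.004, 0, 0.08, 0, 0, 0.003, 0, 0.08, 0, 0, 0, 0, 0.08, 0, 0, 0, 0]'

```text
t: 10.6
tool_pos: [0.5475, -0.0057, 0.027]
orientation: [-2.202, 2.241, -0.001]
force: [-0.1, 0.6, -0.5]
opening: 0.0429
```

Run:
```python
from h import *
s=robot.read_state(); print(s["t"],s["tool_pos"],s["orientation"],s["opening"],s["force"])
w=pins("wrist",["roll_mid","roll"]); cv2.imwrite("pics/w6.png",w["img"])
p=robot.read_camera("side"); cv2.imwrite("pics/s6.png",cv2.resize(p["img"][140:250,230:350],None,fx=5,fy=5))
```

```text
10.6 [ 0.54748983 -0.00574129  0.0269518 ] [-2.20176563e+00  2.24050688e+00 -5.68784619e-04] 0.042899431970903554 [-0.1475876   0.61972901 -0.46343144]
wrist roll_mid 0.72 (524.1, 13.1) [ 0.6556 -0.0935  0.032 ]
wrist roll_mid 0.61 (308.2, 74.1) [ 0.6339 -0.0058  0.032 ]
wrist roll 0.78 (307.0, 79.1) [ 0.6335 -0.005   0.016 ]
```

View pics/w6.png

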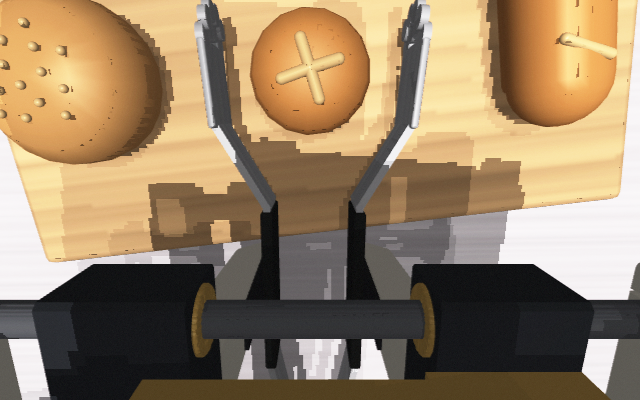

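View pics/s6.png

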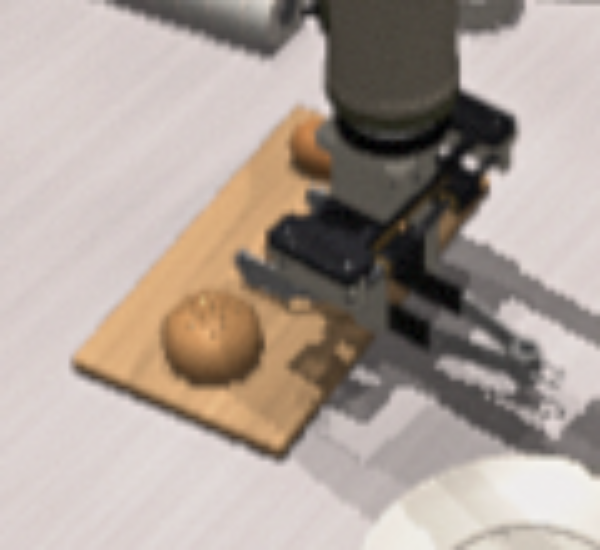

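Call:
jog_arm --commands '[0.08, -0.001, 0, 0.003, 0, 0.08, 0, 0, 0, 0, 0.15, 0, 0, 0, 0, 0.2, 0, 0, 0, 0, 0.25, 0, 0, 0, 0, 0.3, 0, 0, 0, 0, 0.35, 0, 0, 0, 0, 0.4, 0, 0, 0, 0, 0.5, 0, 0, 0, 0, 0.6, 0, 0, 0, 0, 0.8, 0, 0, 0, 0, 1, 0, 0, 0, 0, 1, 0, 0, 0, 0, 1, 0, 0, 0, 0]' --grip_force 30

```text
t: 11.97
tool_pos: [0.5472, -0.0047, 0.0236]
orientation: [-2.202, 2.241, -0.0]
force: [1.3, 0.4, -1.8]
opening: 0.0281
```

Run:
```python
from h import *
s=robot.read_state(); print(s["t"],s["tool_pos"],s["orientation"],s["opening"],s["force"])
w=robot.read_camera("wrist"); cv2.imwrite("pics/w7.png",w["img"])
```

```text
11.9667 [ 0.54723656 -0.00471345  0.02363807] [-2.20198675e+00  2.24071130e+00 -1.42602543e-05] 0.028131270717000716 [ 1.278465    0.35272531 -1.83607358]
```

View pics/w7.png

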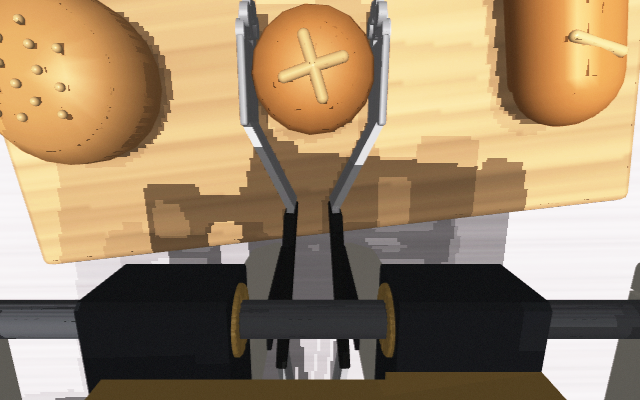

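The jaws are closed on the roll at about (313,70), with a 28 mm opening as expected. Lifting about 0.12 m.

Call:
jog_arm --commands '[1, 0, 0, -0.004, 0, 1, 0, 0, -0.006, 0, 1, 0, 0, -0.01, 0, 1, 0, 0, -0.014, 0, 1, 0, 0, -0.018, 0, 1, 0, 0, -0.02, 0, 1, 0, 0, -0.02, 0, 1, 0, 0, -0.016, 0, 1, 0, 0, -0.008, 0, 1, 0, 0, -0.004, 0, 1, 0, 0, 0, 0, 1, 0, 0, 0, 0, 1, 0, 0, 0, 0]'

```text
t: 13.1
tool_pos: [0.5464, -0.0046, 0.1423]
orientation: [2.201, -2.24, -0.003]
force: [-0.1, 0.2, -2.6]
opening: 0.0284
```

Run:
```python
from h import *
s=robot.read_state(); print(s["t"],s["tool_pos"],s["orientation"],s["opening"],s["force"])
w=robot.read_camera("wrist"); cv2.imwrite("pics/w8.png",w["img"])
p=robot.read_camera("side"); cv2.imwrite("pics/s8.png",cv2.resize(p["img"][80:250,230:430],None,fx=3.5,fy=3.5))
c=robot.read_camera("scene")
# plate: segment bright, fit ellipse of rim outline
for cam,im,(x0,y0,x1,y1) in (("scene",c,(195,240,285,320)),("side",p,(340,130,405,185))):
    g=cv2.cvtColor(im["img"][y0:y1,x0:x1],cv2.COLOR_BGR2HSV)
    v=g[...,2]; 
    t,m=cv2.threshold(cv2.GaussianBlur(v,(3,3),0),0,255,cv2.THRESH_OTSU)
    cs=max(cv2.findContours(m,0,1)[0],key=cv2.contourArea); h=cv2.convexHull(cs)[:,0]+[x0,y0]
    P=np.array([ray(im,u+.5-.5,vv,.019)[:2] for u,vv in h],np.float32)
    print(cam,t,cv2.fitEllipse(h.astype(np.float32)),cv2.minEnclosingCircle(P))
i=c["img"][200:360,150:340]; cv2.imwrite("pics/c8.png",cv2.resize(i,None,fx=3.5,fy=3.5))
```

```text
13.1 [ 0.54636073 -0.00462516  0.14225087] [ 2.2010055  -2.23972275 -0.00266378] 0.028376060278196967 [-0.10169144  0.15853911 -2.56983529]
scene 136.0 ((239.02174377441406, 279.9075927734375), (48.758827209472656, 59.580562591552734), 64.83281707763672) ((0.4765889346599579, -0.33312979340553284), 0.0848088189959526)Traceback (most recent call last):
  File "<stdin>", line 13, in <module>
cv2.error: OpenCV(4.12.0) /io/opencv/modules/imgproc/src/shapedescr.cpp:361: error: (-201:Incorrect size of input array) There should be at least 5 points to fit the ellipse in function 'fitEllipseNoDirect'
```

View pics/w8.png

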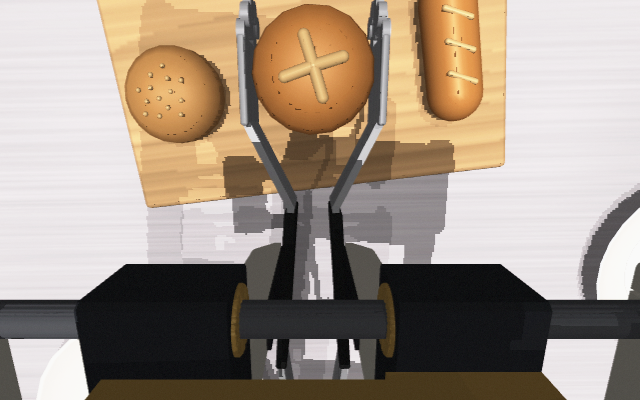

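View pics/s8.png

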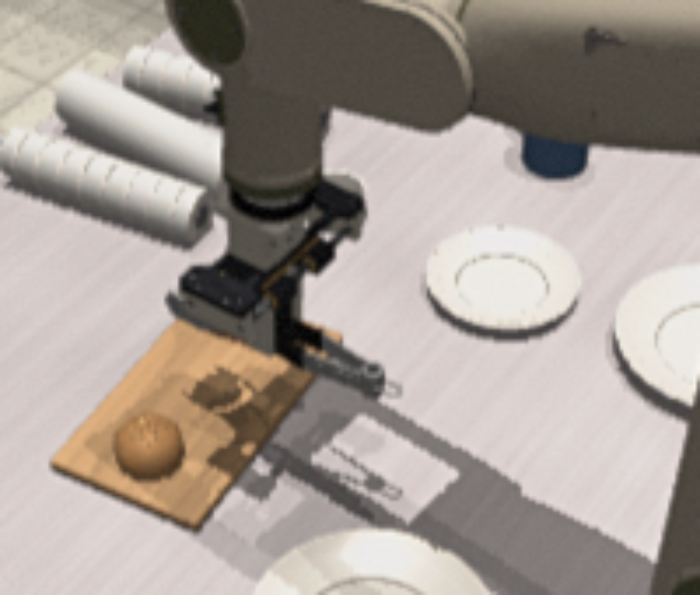

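The roll hangs in the jaws, clear of the board. The plate fit gives radius 0.085 m and centre (0.477, −0.333), which matches the 170 mm plate. Carrying the roll there.

Call:
jog_arm --commands '[1, 0.005, 0.002, 0, 0, 1, 0.01, 0.005, 0, 0, 1, 0.015, 0.007, 0, 0, 1, 0.02, 0.009, 0, 0, 1, 0.022, 0.01, 0, 0, 1, 0.022, 0.01, 0, 0, 1, 0.022, 0.01, 0, 0, 1, 0.022, 0.01, 0, 0, 1, 0.022, 0.01, 0, 0, 1, 0.022, 0.01, 0, 0, 1, 0.022, 0.01, 0, 0, 1, 0.022, 0.01, 0, 0, 1, 0.022, 0.01, 0.003, 0, 1, 0.022, 0.01, 0.003, 0, 1, 0.02, 0.01, 0.002, 0, 1, 0.015, 0.008, 0, 0, 1, 0.012, 0.005, 0, 0, 1, 0.008, 0.003, 0, 0, 1, 0.004, 0.002, 0, 0, 1, 0, 0, 0, 0]'

```text
t: 14.92
tool_pos: [0.3902, -0.3316, 0.1357]
orientation: [2.201, -2.242, 0.0]
force: [0.5, 0.3, -1.5]
opening: 0.0279
```

Call:
jog_arm --commands '[1, 0, 0, 0, 0, 1, 0, 0, 0, 0, 1, 0, 0, 0, 0, 1, 0, 0, 0, 0]'

```text
t: 15.25
tool_pos: [0.3909, -0.3305, 0.1357]
orientation: [-2.203, 2.239, -0.0]
force: [0.9, 0.4, -2.8]
opening: 0.0279
```

Run:
```python
from h import *
s=robot.read_state(); print(s["t"],s["q"].round(3),s["tool_pos"],s["orientation"],s["opening"],s["force"])
o=s["tool_pos"]; R=cv2.Rodrigues(s["orientation"])[0]; print("jaw",o-R[:,1]*.087)
w=robot.read_camera("wrist"); cv2.imwrite("pics/w9.png",w["img"])
p=robot.read_camera("side"); cv2.imwrite("pics/s9.png",cv2.resize(p["img"][50:250,270:500],None,fx=3,fy=3))
c=robot.read_camera("scene"); cv2.imwrite("pics/c9.png",cv2.resize(c["img"][170:350,130:360],None,fx=3,fy=3))
for n,im in(("side",p),("scene",c),("wrist",w)):
  for k,z in(("roll_mid",.14),("roll",.124),("plate",0)):
    for r in robot.pinpoint(k,im)[:2]: print(n,k,round(r["score"],2),ray(im,r["position"][1]*640,r["position"][0]*400,z).round(3))
```

```text
15.25 [-0.802 -0.054  1.831  0.     1.365  0.785] [ 0.3909036  -0.33047236  0.13566029] [-2.20307915e+00  2.23949811e+00 -3.65905598e-05] 0.027867103028122182 [ 0.89123884  0.39796792 -2.77541449]
jaw [ 0.4778919  -0.33189866  0.13566848]
side roll_mid 0.58 [ 0.47  -0.332  0.14 ]
side roll 0.43 [ 0.484 -0.351  0.124]
side plate 0.77 [ 0.468 -0.316  0.   ]
side plate 0.66 [0.331 0.154 0.   ]
scene roll_mid 0.62 [ 0.48  -0.319  0.14 ]
scene roll_mid 0.31 [0.641 0.404 0.14 ]
scene roll 0.54 [ 0.47  -0.331  0.124]
scene plate 0.66 [ 0.241 -0.384  0.   ]
scene plate 0.64 [0.338 0.144 0.   ]
wrist roll_mid 0.9 [ 0.477 -0.332  0.14 ]
wrist roll 0.81 [ 0.478 -0.332  0.124]
wrist plate 0.79 [ 0.239 -0.377  0.   ]
```

View pics/w9.png

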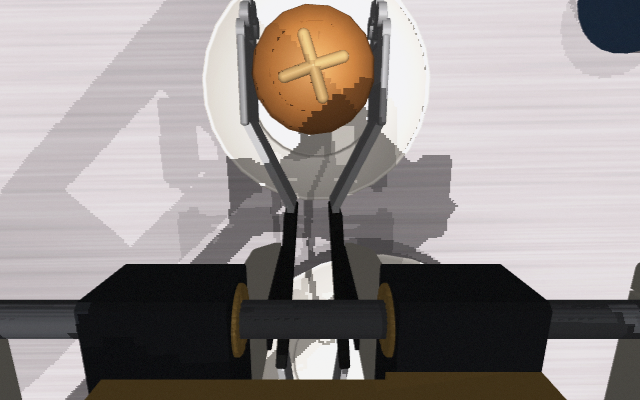

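View pics/s9.png

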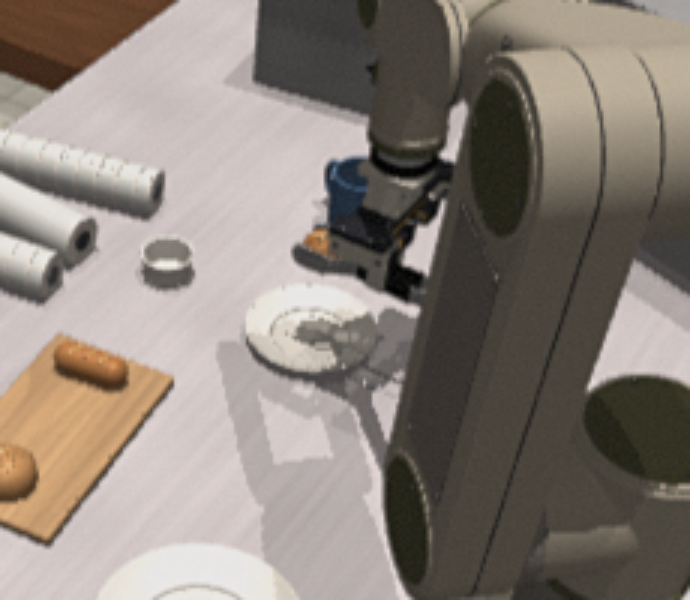

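View pics/c9.png

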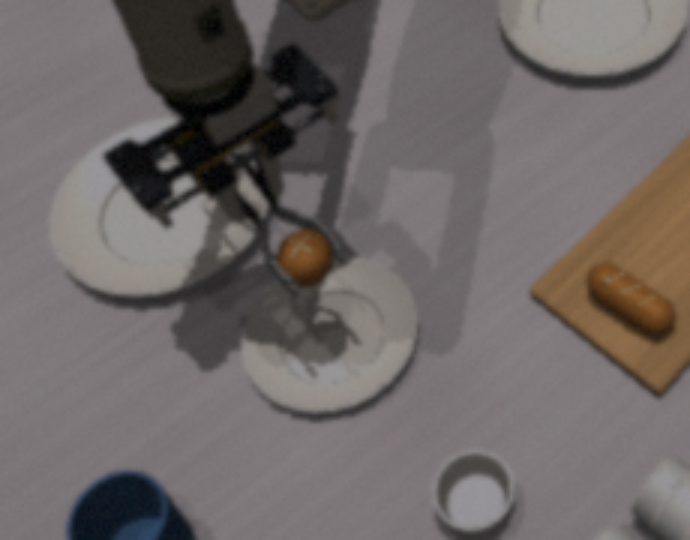

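Run:
```python
from plant import robot
print(robot.close_job()); s=robot.read_state(); print(s["t"],s["opening"],s["tool_pos"])
```

```text
the job is handed in; nothing more can be done
None
the job is handed in; nothing more can be done
```

The job is handed in, with the tongs in the gripper and the roll held in the closed tongs above the middle of the smallest plate. The program reports no verdict.

I gripped the tongs on their sleeves and carried them over at a 43–44 mm squeeze. I closed them on the roll at 30 N (opening 28 mm), lifted it straight off the board and took it to the plate.

**Position:** the wrist camera puts the roll's middle at (0.477, −0.332), and the plate's centre was fitted at (0.477, −0.333). From the tool height, the roll's underside is about 0.128 m above the counter, roughly 11 cm clear of the plate's rim.

**Surroundings:** the last pictures show the other bread and the dishes in view undisturbed, with nothing touching the plate.

**Disagreements:** single network readings from the scene and side cameras differed by up to about 2 cm. The side-camera fit of the plate failed, because my script found too few edge points there. I relied on the wrist-camera readings and on the scene-camera fit, whose radius of 0.085 m matches the 170 mm plate.

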